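# Click the sample tubes into the clip rail in size order

### The job

Load the clip rail with the three red-capped sample tubes in size order, smallest at the blue end: the middle one already lies in its clip mouths, the small and the large one lie in the two white cradles. Press every tube down until it clicks fully home in both of its clips, about centred on the rail, caps either way round. Do not disturb the other things on the bench.

Things in the scene. Friction and masses are not known exactly. Their poses are not given: they have to be found in the camera images.
- rail: clip rail fixed to the bench: aluminium base 90 mm (x) by 220 mm (y), 10 mm thick; origin under its centre, z up, turned about z. A 30 mm high blue block marks its +y (small) end, a grey one its -y end. Three stations along y, 60 mm apart, each fitted to its own tube, hold tubes lying level along x. Pressing a tube home at its middle takes up to 5 to 9 N, until half-way, when it snaps in
- seat_small (a point): centre of the small station, +60 mm along the rail's y, 55 mm above the bench: the tube's axis when home. Axes as the rail's. Two pairs of sprung steel jaws stand 23 mm either side along x; the 34 mm between them is free for fingers. A tube laid on the jaws rests stably but not held, 12 mm too high; pressed, it spreads them, drops into V seats and they snap shut over it
- seat_medium (a point): centre of the medium station, 0 mm along the rail's y, 55 mm above the bench: the tube's axis when home. Axes as the rail's. Two pairs of sprung steel jaws stand 23 mm either side along x; the 34 mm between them is free for fingers. A tube laid on the jaws rests stably but not held, 13 mm too high; pressed, it spreads them, drops into V seats and they snap shut over it
- seat_large (a point): centre of the large station, -60 mm along the rail's y, 55 mm above the bench: the tube's axis when home. Axes as the rail's. Two pairs of sprung steel jaws stand 23 mm either side along x; the 34 mm between them is free for fingers. A tube laid on the jaws rests stably but not held, 16 mm too high; pressed, it spreads them, drops into V seats and they snap shut over it
- small_mid (a point): small sample tube: pale, round-bottomed, 13 mm thick and 90 mm long overall with a red cap (16 mm thick, 18 mm long) at its +x end. The point is on the axis at the middle of the 72 mm bare length (cap excluded), x along the tube towards the cap. It starts lying in one of the two cradles, axis level
- medium_mid (a point): medium sample tube: pale, round-bottomed, 16 mm thick and 110 mm long overall with a red cap (20 mm thick, 20 mm long) at its +x end. The point is on the axis at the middle of the 90 mm bare length (cap excluded), x along the tube towards the cap. It starts laid in the mouths of the middle station, not yet pressed in, axis level
- large_mid (a point): large sample tube: pale, round-bottomed, 20 mm thick and 130 mm long overall with a red cap (24 mm thick, 22 mm long) at its +x end. The point is on the axis at the middle of the 108 mm bare length (cap excluded), x along the tube towards the cap. It starts lying in one of the two cradles, axis level
- cradle_a: white cradle fixed to the bench, 66 mm (its x) by 44 mm: two V-notched ridges 25 mm to either side of its centre, 42 mm of free space between them above a 6 mm base, tops 44 mm high; one tube lies in the notches along its x, axis 37 mm (small) or 42 mm (large) above the bench, its middle within 4 mm of the cradle's. Origin under its centre on the bench
- cradle_b: white cradle fixed to the bench, 66 mm (its x) by 44 mm: two V-notched ridges 25 mm to either side of its centre, 42 mm of free space between them above a 6 mm base, tops 44 mm high; one tube lies in the notches along its x, axis 37 mm (small) or 42 mm (large) above the bench, its middle within 4 mm of the cradle's. Origin under its centre on the bench
- sanitiser: bystander, loose: white bottle, 60 mm thick, 120 mm tall; origin under its centre
- beaker: bystander, loose: clear beaker, 64 mm wide, 80 mm tall; origin under its centre
- strip_box: bystander, loose: green box of test strips, 60 by 110 by 45 mm; origin under its centre
- timer: bystander, loose: white bench timer, 50 by 60 by 18 mm; origin under its centre
- swab_jar: bystander, loose: jar with a steel cap, 60 mm thick, 70 mm tall; origin under its centre
- spare_cap: bystander, loose: a single red cap standing on the bench, 24 mm thick, 22 mm tall; origin under its centre
Mind the look-alikes: they are no part of the job. What is shaped like the part that bears medium_mid but green is not meant.

How it is judged:
At the end, for the whole second after the job is handed in: Small tube at the blue end, medium in the middle, large at the grey end, each clicked home and at rest: the middle of its bare length within 15 mm of its seat point along the tube, 4 mm sideways and 4 mm in height, its axis within 0.08 rad of the rail's x (either way round) (x of small_mid in the frame of seat_small between -0.015 and 0.015 m and y of small_mid in the frame of seat_small between -0.004 and 0.004 m and z of small_mid in the frame of seat_small between -0.004 and 0.004 m and angle between the x axis of small_mid and the x axis of seat_small, either way round below 0.08 rad and linear speed of each of tube_small, tube_medium, tube_large below 0.02 m/s and x of medium_mid in the frame of seat_medium between -0.015 and 0.015 m and y of medium_mid in the frame of seat_medium between -0.004 and 0.004 m and z of medium_mid in the frame of seat_medium between -0.004 and 0.004 m and angle between the x axis of medium_mid and the x axis of seat_medium, either way round below 0.08 rad and x of large_mid in the frame of seat_large between -0.015 and 0.015 m and y of large_mid in the frame of seat_large between -0.004 and 0.004 m and z of large_mid in the frame of seat_large between -0.004 and 0.004 m and angle between the x axis of large_mid and the x axis of seat_large, either way round below 0.08 rad); the robot touches nothing.
It fails at once if a bystander is moved by more than 30 mm (distance of any of sanitiser, beaker, strip_box, timer, swab_jar, spare_cap from where it was at the start of the episode above 0.03 m).
It also fails if it takes over 69 s, if anything falls off the work surface, if the arm or the gripper's body presses on something with over 40 N, if the wrist force passes 120 N, or if a joint passes its speed limit or range.

### The arm

A 7-joint arm with a two-finger parallel gripper is mounted at the origin on the work surface. World frame = base frame: x ahead of the robot, y to its left, z up, the work surface at z = 0. Lengths are in m, angles in rad, forces in N, time in s.
With the tool pointing down it reaches from about 0.4 to 0.85 m from the base axis. Payload 10.4 kg.
Tool frame: the origin (TCP) lies midway between the tips of the shut fingers; the grasp point (between the pads) lies 19 mm behind it; z points along the fingers, x is the direction in which the jaws open and shut, and the axes are right-handed (so a half turn about z gives the same grasp; the last joint's range is limited). The gripper opens to 85 mm and grips with 20 to 120 N. Pads are 22 mm wide; open, the fingers measure 114 mm over their backs; the gripper's body (76 mm by 85 mm) begins 54 mm behind the grasp point. The pads swing forward as they close: fully open they stand 13 mm farther back than shut.
Start: joints at [1.121, 0.332, -0.065, 1.46, 0.022, 1.35, -0.088], TCP at [0.259, -0.569, 0.231] pointing down, gripper open.
Joint ranges: [-2.6, 2.6], [-0.5, 2.12], [-1.47, 1.34], [0.16, 2.42], [-1.27, 4.41], [0.06, 2.06], [-2.6, 2.6]. Speed limits (rad/s): [2.22, 2.22, 2.79, 2.79, 3.14, 3.14, 3.14].

### API

Orientations are given as a unit quaternion [x, y, z, w].
In Python, from workcell import manip, cams gives the robot as it stands.
- The arm moves only by the tool move_arm, never from a script. Its argument "moves" is a list of rows, each a list of 7 numbers: the turn, a rotation vector about the tool's x, y, z in degrees, then the shift along the tool's x, y, z in m, then the finger opening in m, from 0 to 0.0854. A call has 1 to 10 rows; each row is the pose to reach, as a shift and turn from the pose commanded when the call began, along the tool's axes at that moment; what a row does not reach only later rows make up. A row lasts 1/10 s, in which the tool goes at most 50 mm and 8.59 degrees, less where a joint would pass 70% of its speed; a pose out of reach is approached as far as the arm can. A call with a gripper value outside its range is refused whole. The fingers move at their own pace and stop on an object; "grip_force" is the grip in N (left out, the last holds). Time passes only in rows, so rows that repeat a pose let the fingers close. It gives the time, the measured TCP pose, the force and the opening at its end, in the units of the state.
- manip.get_obs(): the state, without advancing time (a new reading comes with each control period).
- cams.camera(name): name is "side" or "top" or "wrist"; returns the picture (420x560x3 uint8, red, green, blue); there is no depth.
- cams.camera_params(name): a dict with "fx", "fy", "cx", "cy" (pixels), "xyz" and "rotation" of the camera in the world. Camera axes: x right, y up, looking along -z (the intrinsics and any distortion apply to the point x, -y, -z); pixel columns grow to the right and rows downward; lengths in m; the calibration is good to about 2 mm. The wrist camera is an equidistant fisheye: a pixel r from the principal point sees the ray r / f radians off the axis. A picture is of the moment at which its call begins: read the wrist's pose just before it. camera_params takes no time and is no camera call; for the wrist camera it gives the pose at the moment of the call.
- manip.hand_in(): hands the job in, once; it reports no verdict.
The state is a dict: "clock": time; "joint_pos": joint angles; "joint_velocities": joint speeds; "tau": joint torques, N m; "position": TCP position; "ee_rot": TCP orientation; "ft_force": force on the tool from outside, world axes, zero at the start; "torque": the same for the moment, N m; "grip_width": opening from 0.0 (shut) to 1.0 (fully open).
Only numpy, scipy, OpenCV 4.12 (cv2) and the standard library are available. Lean on these libraries where they do the work, as an engineer would, in place of code of your own. Each camera call takes 0.05 s, during which the arm holds its last target. There are 200 camera calls.

## Working session

There is one attempt and no reset: what is moved stays moved. The work goes in short steps, Python scripts to look and compute and a tool call to move; the robot and the scene stay as the last step left them, time stands still between calls to the robot, and variables do not carry over. Pictures are saved under pics/ and viewed, about 8 in all and at most 12, crops included, and the job is handed in when it is done.

Besides the shell and the picture viewer there is one more tool, called after "Call:" by a JSON object that holds its "name" and its "arguments", one argument or row to a line. move_arm: Moves the arm, as the interface text tells. Its arguments: {"type":"object","properties":{"moves":{"type":"array","items":{"type":"array","items":{"type":"number"}}},"grip_force":{"type":"number"}},"required":["moves"]}

```bash
mkdir -p pics; ls; python3 - <<'E'
from workcell import manip, cams
import cv2,numpy as np
o=manip.get_obs();print({k:np.round(v,3) for k,v in o.items()})
for n in("top","side","wrist"):
    p=cams.camera_params(n);print(n,p)
    im=cams.camera(n)[:,:,::-1];cv2.imwrite(f"pics/{n}0.png",im)
E
```

```text
pics
{'clock': np.float64(0.0), 'joint_pos': array([ 1.121,  0.333, -0.065,  1.461,  0.022,  1.35 , -0.088]), 'joint_velocities': array([ 0.   ,  0.001, -0.001, -0.001,  0.001,  0.001,  0.   ]), 'tau': array([ 1.0000e-03, -6.2544e+01,  5.0000e-02, -3.9160e+01,  1.6000e-02,
        1.0000e-02, -0.0000e+00]), 'position': array([ 0.259, -0.569,  0.231]), 'ee_rot': array([ 0.841, -0.541, -0.001, -0.   ]), 'ft_force': array([-0.68 ,  0.093, -0.002]), 'torque': array([-0.05 , -0.04 ,  0.024]), 'grip_width': np.float64(1.002)}
top {'fx': 520.3074769592741, 'fy': 520.3074769592741, 'cx': 277.28699093594844, 'cy': 200.7560932294218, 'xyz': array([0.4887328 , 0.05907886, 1.30748254]), 'rotation': array([-0.01811402,  0.01371396,  0.71767169, -0.69601088])}
side {'fx': 520.9077380353899, 'fy': 520.9077380353899, 'cx': 288.1902569875048, 'cy': 209.096153998157, 'xyz': array([-0.12162549,  1.16193432,  0.82390747]), 'rotation': array([-0.14241611,  0.48251267,  0.83152777, -0.23550105])}
wrist {'fx': 325.19226210127806, 'fy': 325.19226210127806, 'cx': 277.26506077311717, 'cy': 205.7625517530691, 'xyz': array([ 0.32965191, -0.53648419,  0.37379356]), 'rotation': array([-0.1307904 ,  0.08514689, -0.53464785,  0.83053932])}
```

View pics/top0.png

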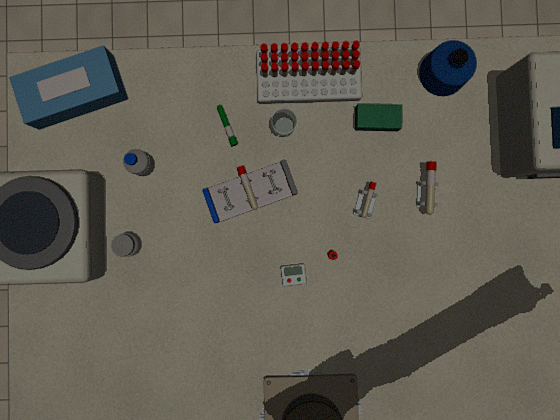

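View pics/side0.png

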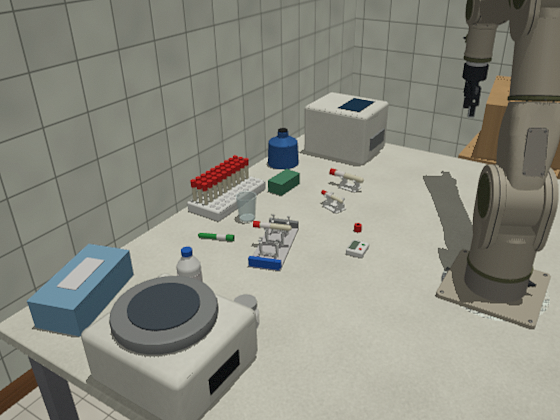

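```bash
cat > h.py <<'E'
from workcell import manip, cams
import cv2,numpy as np
from scipy.spatial.transform import Rotation as R
def ray(name,u,v,p=None):
    p=p or cams.camera_params(name); x=(u-p['cx'])/p['fx']; y=(v-p['cy'])/p['fy']
    if name=='wrist':
        r=np.hypot(x,y); d=np.array([x/r*np.sin(r),-y/r*np.sin(r),-np.cos(r)])
    else: d=np.array([x,-y,-1.])
    return np.array(p['xyz']),R.from_quat(p['rotation']).apply(d)
def onz(name,u,v,z,p=None):
    o,d=ray(name,u,v,p); return o+d*(z-o[2])/d[2]
def proj(name,P,p=None):
    p=p or cams.camera_params(name)
    c=R.from_quat(p['rotation']).inv().apply(np.asarray(P)-p['xyz']); x,y,z=c[0],-c[1],-c[2]
    if name=='wrist':
        r=np.hypot(x,y); t=np.arctan2(r,z); x,y=x/r*t,y/r*t
    else: x,y=x/z,y/z
    return np.array([p['cx']+p['fx']*x,p['cy']+p['fy']*y])
E
python3 - <<'E'
from h import *
im=cv2.imread('pics/top0.png')
cv2.imwrite('pics/crop1.png',cv2.resize(im[145:235,190:450],None,fx=3,fy=3,interpolation=cv2.INTER_CUBIC))
hsv=cv2.cvtColor(im,cv2.COLOR_BGR2HSV)
m=((hsv[...,0]<8)|(hsv[...,0]>172))&(hsv[...,1]>150)&(hsv[...,2]>70)
n,l,s,c=cv2.connectedComponentsWithStats(m.astype('uint8'))
for i in range(1,n):
    if s[i,4]>15 and c[i,1]>100: print('red',c[i],s[i],onz('top',*c[i],0.045).round(3))
for nm,u,v,z in [('rail blue c',206,191,0),('beaker',283,123,.08),('box',379,117,.045),('timer',292,274,.018),('cap',332,254,.02),('sani',136,160,.12),('jar',124,244,.07),('greent',228,127,.01),('rack',309,70,.05)]: print(nm,onz('top',u,v,z).round(3))
E
```

```text
red [431.56060606 165.34848485] [428 161   8   9  66] [ 0.62  -0.311  0.045]
red [241.22222222 169.66666667] [238 166   8   9  54] [0.624 0.152 0.045]
red [372.35135135 185.18918919] [369 182   7   8  37] [ 0.576 -0.166  0.045]
red [332.76923077 254.92307692] [329 251   9   9  52] [ 0.411 -0.064  0.045]
rail blue c [0.578 0.245 0.   ]
beaker [0.729 0.047 0.08 ]
box [ 0.743 -0.189  0.045]
timer [0.365 0.035 0.018]
cap [ 0.411 -0.065  0.02 ]
sani [0.646 0.387 0.12 ]
jar [0.453 0.433 0.07 ]
greent [0.737 0.184 0.01 ]
rack [ 0.863 -0.021  0.05 ]
```

View pics/crop1.png

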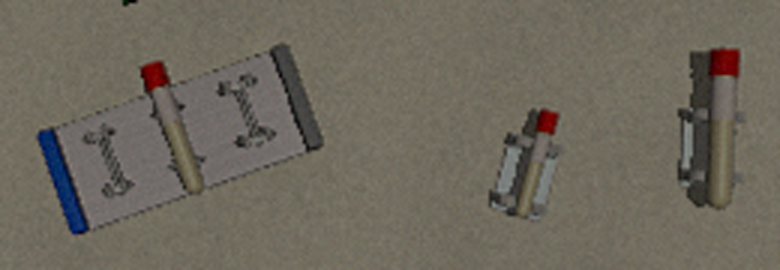

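```bash
python3 - <<'E'
from h import *
f=lambda c,z:onz('top',190+c[0]/3,145+c[1]/3,z)
co=[f(c,.01) for c in [(47,130),(80,234),(282,44),(322,148)]]
print('rail corners',np.round(co,3));
B=(co[0]+co[1])/2;G=(co[2]+co[3])/2;d=B-G;print('len',np.linalg.norm(d),'c',((B+G)/2).round(4),'x-axis yaw',np.degrees(np.arctan2(-d[0],d[1])), [np.linalg.norm(co[i]-co[j]) for i,j in((0,1),(2,3))])
for n,a,b,z,L,cl in[('S',(550,110),(524,216),.037,.09,.018),('L',(726,48),(719,208),.042,.13,.022),('M',(151,63),(197,193),.068,.11,.02)]:
    A=f(a,z);E=f(b,z);u=(A-E)/np.linalg.norm(A-E);print(n,'len',np.linalg.norm(A-E).round(3),'mid',(E+u*(L-cl)/2).round(4),(A-u*(L+cl)/2).round(4),'yaw',np.degrees(np.arctan2(u[1],u[0])).round(1))
o=manip.get_obs();print(R.from_quat(o['ee_rot']).as_matrix().round(3))
E
```

```text
rail corners [[0.584 0.244 0.01 ]
 [0.496 0.219 0.01 ]
 [0.65  0.046 0.01 ]
 [0.562 0.016 0.01 ]]
len 0.211133944296354 c [0.573  0.1314 0.01  ] x-axis yaw 18.10200370419848 [np.float64(0.09104380536261125), np.float64(0.09312145063447488)]
S len 0.089 mid [ 0.5345 -0.1555  0.037 ] [ 0.5336 -0.1552  0.037 ] yaw -15.9
L len 0.13 mid [ 0.5553 -0.3073  0.042 ] [ 0.5555 -0.3073  0.042 ] yaw -5.0
M len 0.11 mid [0.5686 0.1319 0.068 ] [0.5687 0.1319 0.068 ] yaw 17.8
[[ 0.414 -0.91  -0.   ]
 [-0.91  -0.414  0.001]
 [-0.001  0.    -1.   ]]
```

```bash
cat >> h.py <<'E'
def go(*tg):
    "targets (x,y,z,yaw of tool x in deg) -> shift along tool axes, turn about z, from the present pose"
    o=manip.get_obs(); q=R.from_quat(o['ee_rot'])
    for t in tg:
        c,s=np.cos(np.radians(t[3])),np.sin(np.radians(t[3]))
        T=R.from_matrix(np.array([[c,s,0],[s,-c,0],[0,0,-1]]))
        print(t,'rot',np.degrees((q.inv()*T).as_rotvec()).round(2),'shift',q.inv().apply(np.array(t[:3])-o['position']).round(4))
E
python3 -c "
from h import *
go((.5555,-.3073,.16,-95))"
```

```text
(0.5555, -0.3073, 0.16, -95) rot [2.000e-02 6.000e-02 2.946e+01] shift [-0.1149 -0.3785  0.0708]
```

Call:
{"name": "move_arm", "arguments": {
  "moves": [
    [0,0.06,29.5,-0.115,-0.3785,0.071,0.085],
    [0,0.06,29.5,-0.115,-0.3785,0.071,0.085],
    [0,0.06,29.5,-0.115,-0.3785,0.071,0.085],
    [0,0.06,29.5,-0.115,-0.3785,0.071,0.085],
    [0,0.06,29.5,-0.115,-0.3785,0.071,0.085],
    [0,0.06,29.5,-0.115,-0.3785,0.071,0.085],
    [0,0.06,29.5,-0.115,-0.3785,0.071,0.085],
    [0,0.06,29.5,-0.115,-0.3785,0.071,0.085],
    [0,0.06,29.5,-0.115,-0.3785,0.071,0.085],
    [0,0.06,29.5,-0.115,-0.3785,0.071,0.085]
  ],
  "grip_force": 60
}}

```text
clock: 1.15
position: [0.5568, -0.3051, 0.1593]
ee_rot: [-0.677, 0.736, 0.0, -0.0]
ft_force: [-1.3, -0.6, -0.3]
grip_width: 0.995
```

```bash
python3 - <<'E'
from h import *
o=manip.get_obs();print(o['position'],o['clock'],o['joint_pos'].round(2))
p=cams.camera_params('wrist');im=cams.camera('wrist')[:,:,::-1].copy()
cv2.imwrite('pics/w1raw.png',im)
u=np.array([np.cos(np.radians(-5)),np.sin(np.radians(-5)),0]);M=np.array([.5555,-.3073,.042])
for s in(-.054,0,.054,.076):
    q=proj('wrist',M+u*s,p);print(s,q.round(1));cv2.drawMarker(im,tuple(int(k) for k in q.round()),(0,255,0),0,8,1)
for t in(-.1,.08,0):print(t,'lateral', proj('wrist',M+np.array([-u[1],u[0],0])*t,p).round(1))
cv2.imwrite('pics/w1.png',im)
E
```

```text
[ 0.55681407 -0.30508661  0.15933457] 1.15 [ 0.58  0.41 -0.2   1.52  0.08  1.23 -1.28]
-0.054 [279.3 257.4]
0 [279.6 199.7]
0.054 [279.9 135.1]
0.076 [280.1 107.8]
-0.1 lateral [393.7 200.4]
0.08 lateral [186.5 199.6]
0 lateral [279.6 199.7]
```

View pics/w1.png

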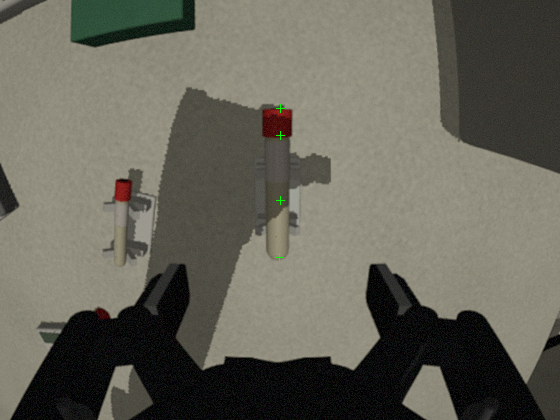

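```bash
python3 -c "
from h import *
go((.5555,-.3058,.06,-95),(.5555,-.3058,.023,-95),(.5555,-.3058,.13,-95))"
```

```text
(0.5555, -0.3058, 0.06, -95) rot [ 0.04 -0.06  0.01] shift [-0.0019 -0.      0.0998]
(0.5555, -0.3058, 0.023, -95) rot [ 0.04 -0.06  0.01] shift [-0.0019 -0.      0.1368]
(0.5555, -0.3058, 0.13, -95) rot [ 0.04 -0.06  0.01] shift [-0.0018  0.      0.0298]
```

Call:
{"name": "move_arm", "arguments": {
  "moves": [
    [0,0,0,-0.002,0,0.05,0.085],
    [0,0,0,-0.002,0,0.1,0.085],
    [0,0,0,-0.002,0,0.12,0.085],
    [0,0,0,-0.002,0,0.137,0.085],
    [0,0,0,-0.002,0,0.137,0.06],
    [0,0,0,-0.002,0,0.137,0.0],
    [0,0,0,-0.002,0,0.137,0.0],
    [0,0,0,-0.002,0,0.137,0.0],
    [0,0,0,-0.002,0,0.137,0.0],
    [0,0,0,-0.002,0,0.137,0.0]
  ]
}}

```text
clock: 2.2
position: [0.5569, -0.3049, 0.0249]
ee_rot: [-0.676, 0.737, -0.001, 0.0]
ft_force: [-2.4, 3.7, 7.2]
grip_width: 0.212
```

```bash
python3 -c "
from h import *
o=manip.get_obs();print(o['position'],o['grip_width']*85.4,o['ft_force'])"
```

```text
[ 0.55691006 -0.3049039   0.02485382] 18.10781158566375 [-2.35461816  3.74309487  7.22383327]
```

```bash
python3 -c "
from h import *
go((.555,-.3058,.16,-95),(.504,.03,.2,-72))"
```

```text
(0.555, -0.3058, 0.16, -95) rot [-0.11 -0.04  0.01] shift [ 0.0011  0.0016 -0.1351]
(0.504, 0.03, 0.2, -72) rot [ -0.1   -0.06 -22.99] shift [-0.3289  0.0815 -0.1755]
```

Call:
{"name": "move_arm", "arguments": {
  "moves": [
    [0,0,0,0,0,-0.04,0],
    [0,0,0,0,0,-0.09,0],
    [0,0,0,-0.02,0.01,-0.13,0],
    [0,0,-23,-0.329,0.0815,-0.1755,0],
    [0,0,-23,-0.329,0.0815,-0.1755,0],
    [0,0,-23,-0.329,0.0815,-0.1755,0],
    [0,0,-23,-0.329,0.0815,-0.1755,0],
    [0,0,-23,-0.329,0.0815,-0.1755,0],
    [0,0,-23,-0.329,0.0815,-0.1755,0],
    [0,0,-23,-0.329,0.0815,-0.1755,0]
  ]
}}

```text
clock: 3.2
position: [0.503, 0.0347, 0.2001]
ee_rot: [0.811, -0.586, 0.001, -0.001]
ft_force: [0.5, -0.5, -0.2]
grip_width: 0.21
```

```bash
python3 - <<'E'
from h import *
import time
cams.camera('wrist')
o=manip.get_obs();print(o['position'],o['clock'],o['grip_width']*85.4,np.abs(o['joint_velocities']).max(),o['ft_force'])
p=cams.camera_params('wrist');im=cams.camera('wrist')[:,:,::-1].copy()
np.save('w2p.npy',p,allow_pickle=True);cv2.imwrite('pics/w2raw.png',im)
C=np.array([.573,.1314,0]);c,s=np.cos(np.radians(18)),np.sin(np.radians(18))
X=np.array([c,s,0]);Y=np.array([-s,c,0])
for y in(-.06,0,.06):
  for x in(-.023,0,.023):
    q=proj('wrist',C+X*x+Y*y+[0,0,.055],p);print(y,x,q.round(1));cv2.drawMarker(im,tuple(int(k) for k in q.round()),(0,255,0),0,6,1)
for y in(-.11,.11):
  for x in(-.045,.045):
    q=proj('wrist',C+X*x+Y*y+[0,0,.01],p);print('corner',y,x,q.round(1));cv2.drawMarker(im,tuple(int(k) for k in q.round()),(255,0,255),0,6,1)
cv2.imwrite('pics/w2.png',im)
E
```

```text
[0.50302372 0.03632001 0.20035798] 3.25 18.14196710384765 0.08781958113753897 [-0.69343437  3.6459936   0.14714491]
-0.06 -0.023 [267.7 110. ]
-0.06 0 [267.8  84.1]
-0.06 0.023 [268.   58.5]
0 -0.023 [200.6 111.3]
0 0 [200.2  85.9]
0 0.023 [200.2  60.7]
0.06 -0.023 [139.3 114.8]
0.06 0 [138.5  90.5]
0.06 0.023 [138.3  66.4]
corner -0.11 -0.045 [317.7 131.4]
corner -0.11 0.045 [319.   44.9]
corner 0.11 -0.045 [116.5 135.8]
corner 0.11 0.045 [114.1  55.9]
```

View pics/w2.png

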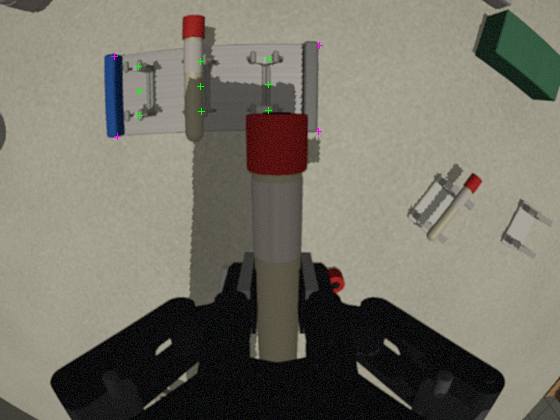

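```bash
python3 - <<'E'
from h import *
cams.camera('wrist');cams.camera('wrist')
o=manip.get_obs();print(o['position'],np.abs(o['joint_velocities']).max())
p=cams.camera_params('wrist');im=cams.camera('wrist')[:,:,::-1].copy()
np.save('w2p.npy',p,allow_pickle=True);cv2.imwrite('pics/w3raw.png',im)
cv2.imwrite('pics/w3.png',cv2.resize(im[5:150,95:325],None,fx=3.4,fy=3.4,interpolation=cv2.INTER_CUBIC))
E
```

```text
[0.50374353 0.0290291  0.19889848] 0.02472838077925087
```

View pics/w3.png

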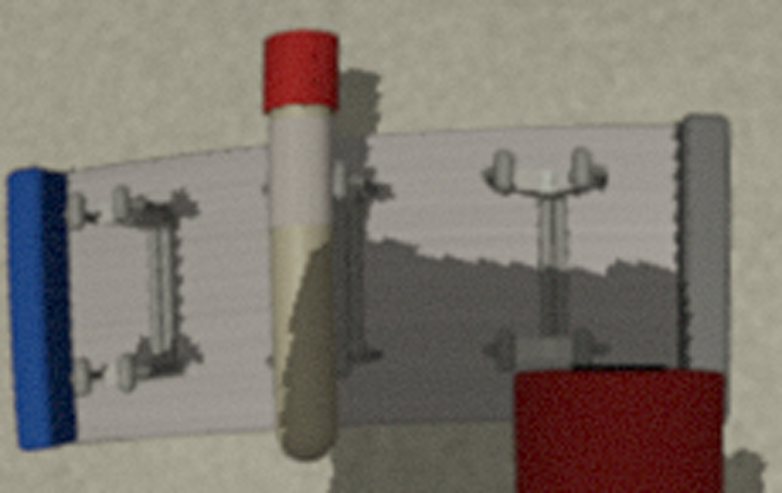

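```bash
cat > fit.py <<'E'
from h import *
from scipy.optimize import least_squares
p=np.load('w2p.npy',allow_pickle=True).item()
top=cams.camera_params('top')
def W(u,v):return('wrist',95+u/3.4,5+v/3.4,p)
def T(u,v):return('top',190+u/3,145+v/3,top)
# obs, rail x (None = any), y, z
D=[(W(542.5,164),.023,-.06,.066),(W(98,206.5),.023,.06,.063),(W(104,372),-.023,.06,.063),(W(8,172),.045,.11,.03),(W(20,450),-.045,.11,.03),(W(727,118),.045,-.11,.03),
(T(290,44),.045,-.11,.03),(T(322,148),-.045,-.11,.03),(T(38,133),.045,.11,.03),(T(72,234),-.045,.11,.03),
(W(301,32),None,0,.068),(W(307,460),None,0,.068)]
def res(a):
    c,s=np.cos(a[2]),np.sin(a[2]);r=[]
    for (n,u,v,q),x,y,z in D:
        P=onz(n,u,v,z,q)[:2]-a[:2];l=np.array([c*P[0]+s*P[1],-s*P[0]+c*P[1]])
        r+=[l[0]-x if x is not None else 0,l[1]-y]
    return np.array(r)*1000
f=least_squares(res,[.573,.131,.31],loss='soft_l1')
print(f.x[:2].round(4),np.degrees(f.x[2]).round(2));print(res(f.x).reshape(-1,2).round(1))
a=f.x;Y=np.array([-np.sin(a[2]),np.cos(a[2])])
for n,d in(('L',-.06),('M',0),('S',.06)):print(n,(a[:2]+Y*d).round(4))
for z in (.068,):
  for q in((301,32),(307,460)):print(onz(*W(*q)[:3],z,p).round(4))
E
python3 fit.py
```

```text
[0.5717 0.133 ] 17.51
[[ 2.4  0.9]
 [ 0.3  0.4]
 [ 0.9 -0.3]
 [-1.5 -1. ]
 [ 0.6 -2. ]
 [ 0.2  2.5]
 [-1.1 -1.5]
 [-0.5  2.1]
 [-2.  -2. ]
 [ 0.5 -1.5]
 [ 0.   1.9]
 [ 0.   0.9]]
L [0.5897 0.0758]
M [0.5717 0.133 ]
S [0.5536 0.1902]
[0.6315 0.1539 0.068 ]
[0.5257 0.1195 0.068 ]
```

```bash
python3 -c "
from h import *
go((.5905,.076,.11,-72.3))"
```

```text
(0.5905, 0.076, 0.11, -72.3) rot [ 0.   -0.1   0.19] shift [-0.019  -0.0972  0.0886]
```

Call:
{"name": "move_arm", "arguments": {
  "moves": [
    [0,0,0.2,-0.019,-0.0475,0,0],
    [0,0,0.2,-0.019,-0.0972,0.0,0],
    [0,0,0.2,-0.019,-0.0972,0.045,0],
    [0,0,0.2,-0.019,-0.0972,0.088,0],
    [0,0,0.2,-0.019,-0.0972,0.11,0],
    [0,0,0.2,-0.019,-0.0972,0.11,0],
    [0,0,0.2,-0.019,-0.0972,0.11,0],
    [0,0,0.2,-0.019,-0.0972,0.11,0]
  ]
}}

```text
clock: 4.25
position: [0.5915, 0.0768, 0.0904]
ee_rot: [0.807, -0.59, 0.002, -0.001]
ft_force: [0.8, 0.4, -0.8]
grip_width: 0.215
```

```bash
python3 -c "
from h import *
o=manip.get_obs();print(o['grip_width']*85.4)
go((.5905,.076,.056,-72.3),(.5905,.076,.036,-72.3))"
```

```text
18.35235471881602
(0.5905, 0.076, 0.056, -72.3) rot [-0.15 -0.11 -0.  ] shift [0.0004 0.0013 0.0344]
(0.5905, 0.076, 0.036, -72.3) rot [-0.15 -0.11 -0.  ] shift [0.0004 0.0014 0.0544]
```

Call:
{"name": "move_arm", "arguments": {
  "moves": [
    [0,0,0,0,0,0.02,0],
    [0,0,0,0,0,0.033,0],
    [0,0,0,0,0,0.038,0],
    [0,0,0,0,0,0.043,0],
    [0,0,0,0,0,0.043,0]
  ]
}}

```text
clock: 4.75
position: [0.591, 0.0774, 0.0459]
ee_rot: [0.808, -0.589, 0.001, -0.0]
ft_force: [3.3, 0.7, -3.2]
grip_width: 0.214
```

Call:
{"name": "move_arm", "arguments": {
  "moves": [
    [0,0,0,0,0,0.005,0],
    [0,0,0,0,0,0.009,0],
    [0,0,0,0,0,0.013,0],
    [0,0,0,0,0,0.013,0],
    [0,0,0,0,0,0.013,0]
  ]
}}

```text
clock: 5.25
position: [0.5908, 0.0772, 0.0372]
ee_rot: [0.808, -0.59, 0.002, 0.001]
ft_force: [-21.6, -4.4, 50.4]
grip_width: 0.211
```

Call:
{"name": "move_arm", "arguments": {
  "moves": [
    [0,0,0,0,0,-0.003,0],
    [0,0,0,0,0,-0.003,0.045],
    [0,0,0,0,0,-0.003,0.045],
    [0,0,0,0,0,-0.003,0.045],
    [0,0,0,0,0,-0.003,0.045],
    [0,0,0,0,0,-0.05,0.045],
    [0,0,0,0,0,-0.09,0.045]
  ]
}}

```text
clock: 5.95
position: [0.5896, 0.0773, 0.1228]
ee_rot: [0.808, -0.589, -0.001, 0.001]
ft_force: [2.0, 0.4, -0.4]
grip_width: 0.534
```

```bash
python3 -c "
from h import *
o=manip.get_obs();print(o['grip_width']*85.4,o['position'])
go((.5685,.1327,.11,-72.2),(.5685,.1327,.050,-72.2))"
```

```text
45.60584463427528 [0.58955092 0.07731347 0.12284543]
(0.5685, 0.1327, 0.11, -72.2) rot [ 0.13 -0.01 -0.03] shift [-0.0592  0.0031  0.0128]
(0.5685, 0.1327, 0.05, -72.2) rot [ 0.13 -0.01 -0.03] shift [-0.0592  0.003   0.0728]
```

Call:
{"name": "move_arm", "arguments": {
  "moves": [
    [0,0,0,-0.048,0.003,0,0.045],
    [0,0,0,-0.0592,0.003,0.02,0.045],
    [0,0,0,-0.0592,0.003,0.05,0.045],
    [0,0,0,-0.0592,0.003,0.073,0.045],
    [0,0,0,-0.0592,0.003,0.073,0.045],
    [0,0,0,-0.0592,0.003,0.073,0],
    [0,0,0,-0.0592,0.003,0.073,0],
    [0,0,0,-0.0592,0.003,0.073,0],
    [0,0,0,-0.0592,0.003,0.073,0],
    [0,0,0,-0.0592,0.003,0.073,0]
  ]
}}

```text
clock: 6.95
position: [0.5701, 0.1332, 0.0504]
ee_rot: [0.808, -0.589, 0.001, -0.0]
ft_force: [0.6, 2.6, 4.6]
grip_width: 0.169
```

Call:
{"name": "move_arm", "arguments": {
  "moves": [
    [0,0,0,0,0,0.005,0],
    [0,0,0,0,0,0.009,0],
    [0,0,0,0,0,0.013,0],
    [0,0,0,0,0,0.014,0],
    [0,0,0,0,0,0.014,0]
  ]
}}

```text
clock: 7.45
position: [0.5696, 0.1332, 0.0371]
ee_rot: [0.808, -0.589, 0.001, 0.0]
ft_force: [-7.3, -0.8, 21.5]
grip_width: 0.165
```

Call:
{"name": "move_arm", "arguments": {
  "moves": [
    [0,0,0,0,0,0.001,0],
    [0,0,0,0,0,-0.001,0.04],
    [0,0,0,0,0,-0.001,0.04],
    [0,0,0,0,0,-0.001,0.04],
    [0,0,0,0,0,-0.001,0.04],
    [0,0,0,0,0,-0.05,0.04],
    [0,0,0,0,0,-0.1,0.04]
  ]
}}

```text
clock: 8.15
position: [0.568, 0.1323, 0.1349]
ee_rot: [0.808, -0.59, -0.001, 0.002]
ft_force: [1.3, -0.2, -0.4]
grip_width: 0.471
```

```bash
python3 -c "
from h import *
go((.5345,-.1553,.14,-105.9))"
```

```text
(0.5345, -0.1553, 0.14, -105.9) rot [ 0.23 -0.08 33.65] shift [ 0.2637  0.1197 -0.0045]
```

Call:
{"name": "move_arm", "arguments": {
  "moves": [
    [0.2,0,33.7,0.2637,0.1197,-0.0045,0.06],
    [0.2,0,33.7,0.2637,0.1197,-0.0045,0.06],
    [0.2,0,33.7,0.2637,0.1197,-0.0045,0.06],
    [0.2,0,33.7,0.2637,0.1197,-0.0045,0.06],
    [0.2,0,33.7,0.2637,0.1197,-0.0045,0.06],
    [0.2,0,33.7,0.2637,0.1197,-0.0045,0.06],
    [0.2,0,33.7,0.2637,0.1197,-0.0045,0.06],
    [0.2,0,33.7,0.2637,0.1197,-0.0045,0.06],
    [0.2,0,33.7,0.2637,0.1197,-0.0045,0.06],
    [0.2,0,33.7,0.2637,0.1197,-0.0045,0.06]
  ]
}}

```text
clock: 9.15
position: [0.536, -0.1533, 0.14]
ee_rot: [-0.603, 0.798, -0.001, 0.001]
ft_force: [-0.3, -0.4, -0.7]
grip_width: 0.702
```

```bash
python3 - <<'E'
from h import *
cams.camera('wrist')
go((.5345,-.1553,.018,-105.9))
p=cams.camera_params('wrist');im=cams.camera('wrist')[:,:,::-1].copy()
np.save('w4p.npy',p,allow_pickle=True)
u=np.array([np.cos(np.radians(-15.9)),np.sin(np.radians(-15.9)),0]);M=np.array([.534,-.1553,.037])
for s in(-.036,0,.036,.054):
    q=proj('wrist',M+u*s,p);print(s,q.round(1));cv2.drawMarker(im,tuple(int(k) for k in q.round()),(0,255,0),0,6,1)
cv2.imwrite('pics/w4.png',im)
t=cams.camera('top')[:,:,::-1];cv2.imwrite('pics/top1.png',t)
a=cv2.resize(im[80:300,180:380],None,fx=2,fy=2,interpolation=cv2.INTER_CUBIC)
b=cv2.resize(t[145:235,190:310],None,fx=3.2,fy=3.2,interpolation=cv2.INTER_CUBIC)
c=np.zeros((440,400+b.shape[1],3),'uint8');c[:440,:400]=a;c[:b.shape[0],400:]=b
cv2.imwrite('pics/c4.png',c)
E
```

```text
(0.5345, -0.1553, 0.018, -105.9) rot [-0.21  0.02  0.08] shift [0.0023 0.0014 0.1221]
-0.036 [279.4 247. ]
0 [279.6 206. ]
0.036 [279.7 161.3]
0.054 [279.8 138. ]
```

View pics/c4.png

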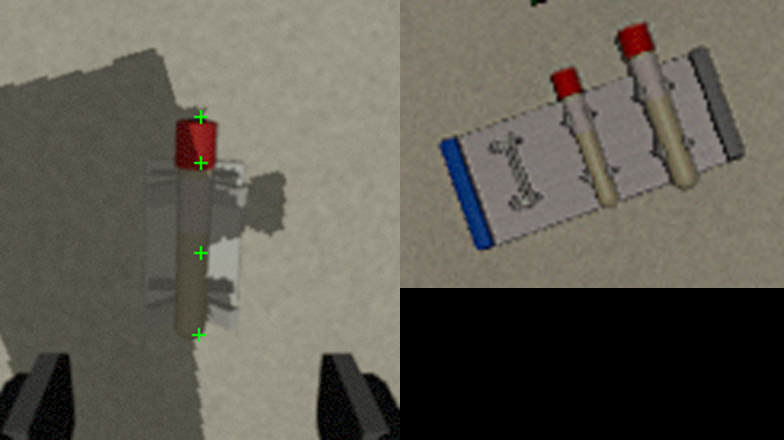

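Call:
{"name": "move_arm", "arguments": {
  "moves": [
    [0,0,1.5,0,0.0025,0.05,0.06],
    [0,0,1.5,0,0.0025,0.095,0.06],
    [0,0,1.5,0,0.0025,0.115,0.06],
    [0,0,1.5,0,0.0025,0.121,0.06],
    [0,0,1.5,0,0.0025,0.121,0.03],
    [0,0,1.5,0,0.0025,0.121,0],
    [0,0,1.5,0,0.0025,0.121,0],
    [0,0,1.5,0,0.0025,0.121,0],
    [0,0,1.5,0,0.0025,0.121,0],
    [0,0,1.5,0,0.0025,0.121,0]
  ]
}}

```text
clock: 10.3
position: [0.5358, -0.1522, 0.021]
ee_rot: [-0.592, 0.806, -0.002, 0.003]
ft_force: [2.5, 6.3, 4.6]
grip_width: 0.126
```

```bash
python3 -c "
from h import *
go((.5536,.1902,.14,-72.2))"
```

```text
(0.5536, 0.1902, 0.14, -72.2) rot [-4.400e-01  2.000e-02 -3.515e+01] shift [-0.3325  0.0843 -0.1187]
```

Call:
{"name": "move_arm", "arguments": {
  "moves": [
    [0,0,0,0,0,-0.04,0],
    [0,0,0,0,0,-0.09,0],
    [0,0,-8,-0.045,0.01,-0.12,0],
    [-0.4,0,-35.1,-0.333,0.0843,-0.12,0],
    [-0.4,0,-35.1,-0.333,0.0843,-0.12,0],
    [-0.4,0,-35.1,-0.333,0.0843,-0.12,0],
    [-0.4,0,-35.1,-0.333,0.0843,-0.12,0],
    [-0.4,0,-35.1,-0.333,0.0843,-0.12,0],
    [-0.4,0,-35.1,-0.333,0.0843,-0.12,0],
    [-0.4,0,-35.1,-0.333,0.0843,-0.12,0]
  ]
}}

```text
clock: 11.3
position: [0.5514, 0.1975, 0.1405]
ee_rot: [0.81, -0.586, -0.002, -0.001]
ft_force: [0.0, -0.3, -1.0]
grip_width: 0.126
```

```bash
python3 - <<'E'
from h import *
cams.camera('wrist');cams.camera('wrist')
o=manip.get_obs();print(o['position'],o['grip_width']*85.4,o['ft_force'],np.abs(o['joint_velocities']).max())
go((.5534,.191,.06,-72.2),(.5534,.191,.036,-72.2))
im=cams.camera('wrist')[:,:,::-1];cv2.imwrite('pics/w5.png',im)
E
```

```text
[0.55267921 0.19058461 0.13978565] 10.812172641716943 [-0.01397486 -0.61967332 -0.21528535] 0.04286438888007153
(0.5534, 0.191, 0.06, -72.2) rot [0.12 0.01 0.03] shift [-0.0002 -0.001   0.0798]
(0.5534, 0.191, 0.036, -72.2) rot [0.12 0.01 0.03] shift [-0.0002 -0.001   0.1038]
```

View pics/w5.png

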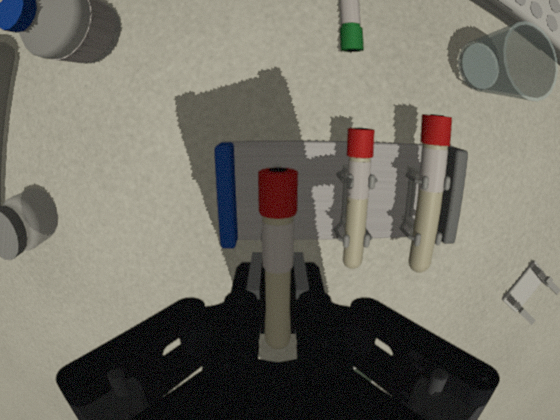

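Call:
{"name": "move_arm", "arguments": {
  "moves": [
    [0,0,0,0,-0.001,0.045,0],
    [0,0,0,0,-0.001,0.075,0],
    [0,0,0,0,-0.001,0.085,0],
    [0,0,0,0,-0.001,0.091,0],
    [0,0,0,0,-0.001,0.096,0],
    [0,0,0,0,-0.001,0.1,0],
    [0,0,0,0,-0.001,0.103,0],
    [0,0,0,0,-0.001,0.103,0],
    [0,0,0,0,-0.001,0.103,0]
  ]
}}

```text
clock: 12.35
position: [0.5546, 0.1896, 0.0394]
ee_rot: [0.807, -0.591, -0.0, -0.0]
ft_force: [-7.9, 2.3, 19.6]
grip_width: 0.125
```

Home height reached with a hard stop. Release, back off and check.

Call:
{"name": "move_arm", "arguments": {
  "moves": [
    [0,0,0,0,0,0.001,0],
    [0,0,0,0,0,-0.001,0.04],
    [0,0,0,0,0,-0.001,0.04],
    [0,0,0,0,0,-0.001,0.04],
    [0,0,0,0,0,-0.001,0.04],
    [0,0,0,0,0,-0.05,0.04],
    [0,0,0,0,0,-0.1,0.04],
    [0,0,0,0.03,0.03,-0.14,0.04],
    [0,0,0,0.06,0.06,-0.16,0.04],
    [0,0,0,0.06,0.06,-0.16,0.04]
  ]
}}

```text
clock: 13.35
position: [0.5154, 0.1091, 0.1992]
ee_rot: [0.806, -0.592, 0.001, 0.001]
ft_force: [0.7, -0.1, -0.3]
grip_width: 0.467
```

```bash
python3 - <<'E'
from h import *
cams.camera('wrist');cams.camera('wrist')
o=manip.get_obs();print(o['position'],o['ft_force'])
p=cams.camera_params('wrist');w=cams.camera('wrist')[:,:,::-1].copy();s=cams.camera('side')[:,:,::-1]
ps=cams.camera_params('side');s=cv2.resize(s[200:280,220:320],None,fx=4,fy=4,interpolation=cv2.INTER_CUBIC)
np.save('w6p.npy',p,allow_pickle=True);cv2.imwrite('pics/w6raw.png',w)
C=np.array([.5717,.1335,.055]);t=np.radians(17.7);X=np.array([np.cos(t),np.sin(t),0]);Y=np.array([-X[1],X[0],0])
for y,b,c in((-.06,.054,.022),(0,.045,.02),(.06,.036,.018)):
    e=[C+Y*y+X*k for k in(-b,b+c)]
    for P in e:
        q=proj('wrist',P,p);print(q.round(1));cv2.drawMarker(w,tuple(int(k) for k in q.round()),(0,255,0),0,6,1)
        q=(proj('side',P,ps)-[220,200])*4;cv2.drawMarker(s,tuple(int(k) for k in q.round()),(0,255,0),0,8,1)
cols=np.where(np.ones(560))[0]
a=w[20:320,120:520]
c=np.zeros((400,800,3),'uint8');c[:300,:400]=a;c[:320,400:]=s
cv2.imwrite('pics/c6.png',c)
E
```

```text
[0.5151895  0.11226234 0.19688065] [ 0.75331591 -0.08408398 -0.30951444]
[339.4 183.7]
[342.2  39.8]
[273.6 174. ]
[272.9  50.1]
[207.2 165. ]
[204.   64.9]
```

View pics/c6.png

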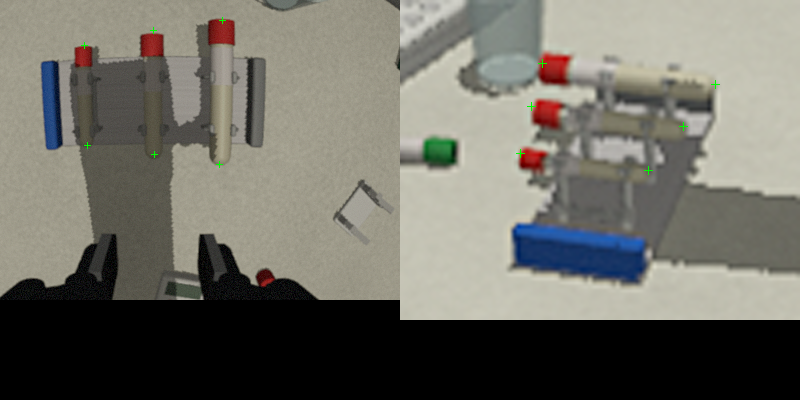

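```bash
python3 -c "
from h import *
print(manip.hand_in(), manip.get_obs()['clock'])"
```

```text
the job is handed in; nothing more can be done
the job is handed in; nothing more can be done
```

All three red-capped tubes are pressed into the rail: small at the blue end, medium in the middle, large at the grey end. I handed the job in after about 14 s on the robot's clock, well inside the 69 s limit. No verdict came back.

- **Pressing:** each tube was gripped at its middle and pushed straight down. The arm stopped firmly at about the height expected for a seated tube, with 20 to 50 N of upward force. For the large tube I also saw the pull of the clips snapping shut. I did not catch that for the other two.
- **Last wrist view:** the ends of all three tubes fell on the positions predicted for fully seated and centred, to within about 2 to 3 pixels.
- **Last side view:** all three looked level and about 1 pixel (2 to 3 mm) lower than predicted. I put that down to the camera calibration; a tube not pressed in would have shown about 5 pixels too high.
- **Rail position:** my two cameras placed the rail within about 2 mm of each other. The medium tube sits about 3 mm off centre along the rail's x, within the 15 mm allowed.
- **Other things on the bench:** the gripper kept clear of them, and nothing looked disturbed in the pictures. I did not measure their positions again at the end.
- **Handing in:** the arm was well clear of the rail, touching nothing.

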